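# Test the hob's spark igniter, then refit the burner knob and hold it pressed

## Robot

A 6-joint arm with a two-finger parallel gripper is mounted at the origin on a cart in front of the work surface, level with it; the furniture and walls round the work are solid. World frame = base frame: x ahead of the robot, y to its left, z up, the work surface at z = 0. Lengths are in m, angles in rad, forces in N, time in s.
With the tool pointing down it reaches from about 0.375 to 0.9 m from the base axis. Payload 3.1 kg.
Tool frame: the origin (TCP) lies on the front face of the gripper's body, between the roots of the fingers; the fingertips stand 73 mm ahead of it and the grasp point (between the pads) lies 54 mm ahead of it (arm.pinch_z is the distance from the TCP to the grasp point, in m); z points along the fingers, y is the line along which they close (so a half turn about z gives the same grasp; the last joint's range is limited). The gripper opens to 85 mm and grips with 20 to 120 N. Pads are 22 mm wide; open, the fingers measure 114 mm over their backs; the gripper's body (76 mm by 85 mm) begins 54 mm behind the grasp point. The pads swing forward as they close: fully open they stand 13 mm farther back than shut.
Start: joints at [1.097, 0.527, 1.433, -0, 1.181, -0.178], TCP at [0.182, 0.598, 0.304] pointing down, gripper open.
Joint ranges: [-3.08, 3.08], [-0.75, 2.2], [0.22, 2.44], [-1.43, 4.57], [0, 2.65], [-2.85, 2.85]. Speed limits (rad/s): [2.79, 2.79, 3.14, 3.14, 3.14, 3.14].

## Interface

Orientations are given as a rotation vector (axis times angle).
In Python, from workcell import arm gives the robot as it stands.
- The arm moves only by the tool carry_out, never from a script. Its argument "rows" is text: rows parted by semicolons, each of 4 numbers parted by spaces: the shift along the tool's x, y, z in cm, then the turn about the tool's z in rad. A call has 1 to 5 rows; each row is the pose to reach, as a shift and turn from the pose commanded when the call began, along the tool's axes at that moment; what a row does not reach only later rows make up. A row lasts 1/12 s, in which the tool goes at most 41.7 mm and 7.16 degrees, less where a joint would pass 70% of its speed; a pose out of reach is approached as far as the arm can. A call with a gripper value outside its range is refused whole. "grip" is the finger opening in cm, from 0 to 8.54, set as the call begins (left out, the last holds). The fingers move at their own pace and stop on an object; "force" is the grip in N (left out, the last holds). Time passes only in rows, so rows that repeat a pose let the fingers close. It gives the time, the measured TCP pose, the force, the opening and the grip force at its end, in the units of the state.
- arm.get_state(): the state, without advancing time (a new reading comes with each control period).
- arm.snapshot(name): name is "scene" or "top" or "wrist"; returns the picture (400x640x3 uint8, red, green, blue); there is no depth.
- arm.camera_info(name): a dict with "vfov" (degrees; the focal length in pixels is half the picture's height over the tangent of half this angle, whatever the lens; pixels are square), "cx", "cy" (the principal point, pixels), "rvec" (rotation vector, rad) and "tvec" (3), from world to camera coordinates, as OpenCV has them. Camera axes: x right, y down, z forward; pixel columns grow to the right and rows downward; lengths in m; the calibration is good to about 2 mm. A picture is of the moment at which its call begins: read the wrist's pose just before it. camera_info takes no time and is no camera call; for the wrist camera it gives the pose at the moment of the call.
- arm.job_done(): hands the job in; it is judged then, once.
The state is a dict: "clock": time; "joint_positions": joint angles; "joint_velocities": joint speeds; "joint_efforts": joint torques, N m; "position": TCP position; "tcp_rot": TCP orientation; "contact_force": force on the tool from outside, world axes, zero at the start; "wrist_torque": the same for the moment, N m; "grip_width": opening from 0.0 (shut) to 1.0 (fully open); "finger_force": force on a finger pad.
Only numpy, scipy, OpenCV 4.12 (cv2) and the standard library are available. Lean on these libraries where they do the work, as an engineer would, in place of code of your own. Each camera call takes 0.05 s, during which the arm holds its last target. There are 200 camera calls.

## Task

The burner knob of the small gas hob was taken off for washing. While it is still off, so that no gas can flow, test the red spark igniter: twist it clockwise to its stop and let go so that it springs back. Then put the black knob on the bare brass D-shaft with its white pointer towards the white off dot, push it fully home, press it right down against the valve's spring and finish holding it there, still pressed; do not knock over or shove the salt shaker, mug or dish brush.

Things in the scene. Friction and masses are not known exactly. Their poses are not given: they have to be found in the camera images.
- hob: steel table-top gas hob, fixed, 280 (x) x 260 (y) mm, panel 62 mm above the worktop. Origin: centre of its underside; x points to its back, away from the robot. Dark control strip along the front: bare valve shaft on the right (x -103, y -60 mm), red igniter on the left (x -103, y +60). Behind, centred at x +40, the burner and a wire pan support, radius 92 mm, up to 96 mm above the worktop
- igniter_grip (a point): red rotary spark igniter: round skirt 42 mm wide, on it a grip wing 40 mm long, 13 mm thick, 26 mm high. This point lies on the vertical turning axis, 15 mm above the top of the skirt, 11 mm below the top of the wing. Its x runs along the wing; at rest the wing is turned 0.55 rad anticlockwise (from above) from the hob's x
- igniter (a joint): turn of the igniter in rad, clockwise seen from above: 0 at rest, 1.1 at its stop. A spring pulls it back: about 0.025 N m at rest, 0.09 N m at the stop; let go, it returns to 0 in less than 0.5 s
- shaft_tip (a point): centre of the top end of the bare brass valve shaft: vertical, 12 mm thick, half-moon D-section, the flat 1 mm from the axis; the tip stands 20.5 mm above the panel (82.5 mm above the worktop) when not pressed. The shaft does not turn. Its x points away from the flat, parallel to the hob's x, at the white off dot printed behind the shaft: the flat faces the hob's front
- spindle (a joint): how far the valve shaft is pressed down, in m: 0 up, 0.005 at its bottom stop. Its spring pushes back with about 4.5 N at the start and 9 N at the stop
- knob_center (a point): loose black burner knob, die-cast, 95 to 160 g, 38 mm high, standing on its skirt (46 mm wide at the foot, 40 mm at the top, 16 mm high); above it a grip wing 41 mm long, 14 mm thick, 22 mm high. This point: on its axis, half-way up, 3 mm above the skirt's top. z up; x along the wing to the end with the white pointer line. Fully home it is 5.5 mm above shaft_tip
- knob_socket (a point): centre of the mouth of the D-shaped socket in the knob's underside (19 mm below knob_center, same axes). 13.5 mm deep, 0.7 mm clearance a side, with a 2 mm high lead-in widened by 2 mm. Its flat lies opposite the pointer: it fits when the knob's x and shaft_tip's x agree. Home, the skirt stands 7 mm above the panel, 2 mm when pressed down
- salt_shaker: bystander: clear and grey salt shaker, 44 mm wide, 90 mm high, standing; origin at the centre of its foot. It stands on one side of the hob, the knob on the other
- mug: bystander: white mug with dark stripes, 86 mm wide, 120 mm with its handle, 90 mm high; origin at its underside, in the middle of the 120 mm
- dish_brush: bystander: purple dish brush, 270 mm long, lying across in front of the microwave, 36 mm wide, up to 62 mm high; origin at the centre of its underside
- off_dot (a point): white off dot printed on the dark strip behind the valve shaft, 30 mm from the shaft's axis along the hob's x; 6 mm wide
- knob_pointer (a point): outer end of the white pointer line on top of the knob's wing, 20 mm from the knob's axis along its x; with the knob rightly fitted it lies 10 mm (seen from above) from off_dot
Mind the look-alikes: they are no part of the job. Leave any blue or turquoise look-alike of the part that bears knob_center alone.

How it is judged:
On the way, in this order (a step that is already met when the one before it is completed fails the run):
1. the igniter is twisted clockwise to its stop (value of joint igniter above 1 rad), for 0.1 s.
2. the igniter is let go and has sprung back (value of joint igniter below 0.08 rad and contact force between the fingers and igniter below 0.2 N), for 0.2 s.
3. the knob is fully home on the shaft, its flat on the shaft's flat (z of knob_center in the frame of shaft_tip between 0.003 and 0.0075 m and horizontal distance between knob_center and shaft_tip below 0.003 m and horizontal distance between knob_pointer and off_dot below 0.015 m), for 0.1 s.
At the end, for the whole second after the job is handed in: the knob is home on the D-shaft (within 2 mm of full depth and 3 mm of the axis, its pointer's end within 15 mm of the off dot, so turned under 0.35 rad off), the fingers on it keep the valve shaft pressed at least 4 of its 5 mm, and the igniter is back at rest (under 0.08 rad) (all of step 3 and value of joint spindle above 0.004 m and contact force between knob and spindle above 4 N and contact force between the fingers and knob above 3 N and value of joint igniter below 0.08 rad); the arm keeps its last pose, push and grip.
It fails at once if the salt shaker is shoved more than 25 mm or knocked over (distance of salt_shaker from where it was at the start of the episode above 0.025 m or angle between salt_shaker's own z axis and vertical above 0.5 rad).
It fails at once if the mug is shoved more than 25 mm or knocked over (distance of mug from where it was at the start of the episode above 0.025 m or angle between mug's own z axis and vertical above 0.5 rad).
It fails at once if the dish brush is shoved more than 25 mm (distance of dish_brush from where it was at the start of the episode above 0.025 m).
It also fails if it takes over 53 s, if anything falls off the work surface, if the arm or the gripper's body presses on something with over 40 N, if the wrist force passes 120 N, or if a joint passes its speed limit or range.

## Working session

There is one attempt and no reset: what is moved stays moved. The work goes in short steps, Python scripts to look and compute and a tool call to move; the robot and the scene stay as the last step left them, time stands still between calls to the robot, and variables do not carry over. Pictures are saved under pics/ and viewed, at most 10 in all, crops included, and the job is handed in when it is done.

Besides the shell and the picture viewer there is one more tool, called after "Emit:" as name(argument=value, ...) on one line, values as JSON. carry_out: Moves the arm, as the interface text tells. Its arguments: {"type":"object","properties":{"rows":{"type":"string"},"grip":{"type":"number"},"force":{"type":"number"}},"required":["rows"]}

```bash
mkdir -p pics; ls
python3 - <<'E'
from workcell import arm
import cv2,numpy as np
s=arm.get_state();print({k:np.round(v,3) for k,v in s.items()},arm.pinch_z)
ims=[]
for n in("top","scene"):
    i=arm.snapshot(n);cv2.imwrite(f"pics/{n}0.png",i[:,:,::-1]);print(n,arm.camera_info(n))
E
```

```text
pics
{'clock': np.float64(0.0), 'joint_positions': array([ 1.098,  0.528,  1.434,  0.   ,  1.181, -0.178]), 'joint_velocities': array([ 0.   , -0.002, -0.001, -0.   , -0.001, -0.001]), 'joint_efforts': array([ 1.0000e-03, -4.4236e+01, -1.7803e+01, -0.0000e+00,  8.0000e-03,
       -0.0000e+00]), 'position': array([0.181, 0.598, 0.303]), 'tcp_rot': array([-4.610e-01, -3.107e+00,  3.000e-03]), 'contact_force': array([-0.268,  0.03 , -0.143]), 'wrist_torque': array([-0.058,  0.   ,  0.005]), 'finger_force': np.float64(0.0), 'grip_width': np.float64(0.996)} 0.0539
top {'vfov': 45.60802520435502, 'cx': 326.167969893132, 'cy': 199.75450786226835, 'rvec': array([ 2.16113226, -2.22451348,  0.07686698]), 'tvec': array([-0.00259734,  0.50099668,  1.58254658])}
scene {'vfov': 57.01525015975684, 'cx': 320.01358582806154, 'cy': 198.60243594115715, 'rvec': array([ 1.870471  , -1.09643413,  0.64267756]), 'tvec': array([-0.23081537,  0.29542092,  0.81242117])}
```

View pics/top0.png

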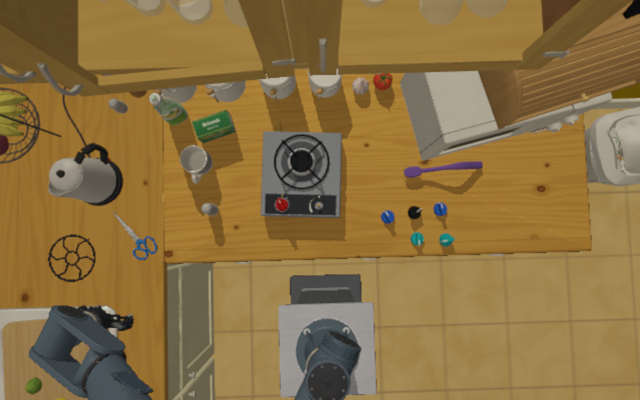

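View pics/scene0.png

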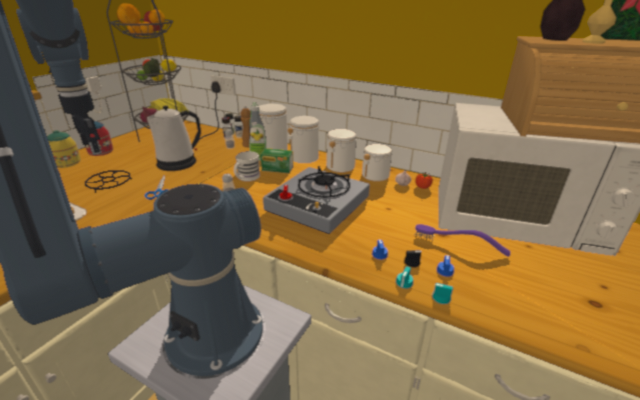

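The top view shows the hob with the red igniter at (282,204) and the bare shaft at (318,206). The salt shaker is at (209,209), the mug at (195,162) and the brush at (443,170). There are five knob-like parts: black (415,212), blue (388,217) and (440,209), turquoise (417,239) and (446,240). Only the black one fits the description. I'll confirm it in an enlarged crop.

```bash
cat > h.py <<'E'
from workcell import arm
import cv2,numpy as np
from scipy.spatial.transform import Rotation as R
def ray(ci,u,v,z):
    f=200/np.tan(np.radians(ci["vfov"]/2));M=R.from_rotvec(ci["rvec"]).as_matrix()
    d=M.T@np.array([(u-ci["cx"])/f,(v-ci["cy"])/f,1]);o=-M.T@np.array(ci["tvec"])
    return (o+d*(z-o[2])/d[2])
def cents(im,m,a=8):
    n,l,s,c=cv2.connectedComponentsWithStats(m.astype(np.uint8))
    return [(c[i],s[i],l==i) for i in range(1,n) if s[i][4]>=a]
def to_tool(p,yaw=None):
    "shift (cm, tool axes) taking the TCP to world point p"
    s=arm.get_state();T=R.from_rotvec(s["tcp_rot"])
    return np.round(T.inv().apply(np.array(p)-s["position"])*100,2)
E
python3 - <<'E'
from h import *
im=cv2.imread("pics/top0.png")[:,:,::-1].astype(int);ci=arm.camera_info("top")
r,g,b=im[...,0],im[...,1],im[...,2]
sub=np.zeros(r.shape,bool);sub[120:260,190:500]=1
print("red",[(c,ray(ci,*c,.09)) for c,s,_ in cents(im,sub&(r>130)&(g<70)&(b<70))])
k=np.zeros(r.shape,bool);k[200:228,400:430]=1
print("black",[(c,s,ray(ci,*c,.03)) for c,s,_ in cents(im,k&(im.max(2)<60))])
for n,uv,z in (("shaft",(318,206),.08),("salt",(209,209),.08),("mug",(194,160),.09),("c1",(264,132),.062),("c2",(340,131),.062),("c3",(340,216),.062),("c4",(262,216),.062),("blue1",(388,217),.03),("blue2",(440,209),.03),("t1",(417,239),.03),("t2",(446,240),.03)):print(n,ray(ci,*uv,z).round(3))
T=R.from_rotvec(arm.get_state()["tcp_rot"]).as_matrix();print(T.round(3))
a=cv2.resize(im[190:250,370:460].astype(np.uint8),None,fx=6,fy=6,interpolation=2)
cv2.imwrite("pics/c0.png",a[:,:,::-1])
b=cv2.resize(im[120:225,190:350].astype(np.uint8),None,fx=5,fy=5,interpolation=2)
cv2.imwrite("pics/c1.png",b[:,:,::-1])
print({k:np.round(v,3) for k,v in arm.camera_info("wrist").items()}, arm.get_state()["position"])
E
```

```text
red [(array([279.15 , 204.375]), array([0.48556568, 0.13434925, 0.09      ])), (array([284.40909091, 201.95454545]), array([0.49283811, 0.11735524, 0.09      ]))]
black [(array([413.42056075, 212.56074766]), array([408, 207,  12,  12, 107], dtype=int32), array([ 0.44879665, -0.30600057,  0.03      ]))]
shaft [0.477 0.01  0.08 ]
salt [0.478 0.361 0.08 ]
mug [0.636 0.405 0.09 ]
c1 [0.727 0.181 0.062]
c2 [ 0.723 -0.069  0.062]
c3 [ 0.444 -0.06   0.062]
c4 [0.451 0.193 0.062]
blue1 [ 0.436 -0.221  0.03 ]
blue2 [ 0.458 -0.395  0.03 ]
t1 [ 0.361 -0.314  0.03 ]
t2 [ 0.355 -0.41   0.03 ]
[[-0.957  0.291 -0.001]
 [ 0.291  0.957 -0.002]
 [ 0.    -0.002 -1.   ]]
{'vfov': np.float64(66.114), 'cx': np.float64(314.975), 'cy': np.float64(202.915), 'rvec': array([-2.335, -1.73 , -0.243]), 'tvec': array([-0.623, -0.035,  0.378])} [0.18131758 0.5975839  0.30300404]
```

View pics/c0.png

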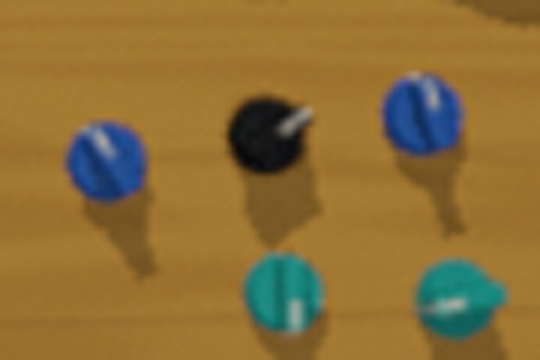

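The crop shows the black knob at about (268,135) in the crop, which is pixel (414.7,212.5). It is the only black one, and its white pointer aims up and to the right, a yaw of about -1 rad. Next I move over the igniter.

Emit:
carry_out(rows="-3 -2.5 0 0;-6.5 -5.5 0 0;-10 -8.5 0 0;-14 -12 0 0;-14.3 -12.2 0 0", grip=6)

```text
clock: 0.52
position: [0.2838, 0.4364, 0.3034]
tcp_rot: [-0.463, -3.107, 0.005]
contact_force: [-0.5, 0.4, -0.8]
grip_width: 0.702
finger_force: 0.0
```

Emit:
carry_out(rows="-3 -2.5 0 0;-6 -5 0 0;-9 -7.5 0 0;-12 -10 0 0;-14.3 -12.2 0 0")

```text
clock: 0.93
position: [0.3856, 0.2794, 0.3038]
tcp_rot: [0.463, 3.107, -0.0]
contact_force: [0.1, -0.1, 0.4]
grip_width: 0.702
finger_force: 0.0
```

Emit:
carry_out(rows="-3 -2.5 0 -0.12;-6 -5 0 -0.24;-9 -7.5 0 -0.36;-12 -10 0 -0.48;-14.3 -12.2 0 -0.6")

```text
clock: 1.35
position: [0.4842, 0.1257, 0.3037]
tcp_rot: [0.413, -3.114, -0.0]
contact_force: [-0.0, 0.6, 0.4]
grip_width: 0.703
finger_force: 0.0
```

Emit:
carry_out(rows="0 0 0 -0.1;0 0 0 -0.21;0 0 0 -0.21;0 0 0 -0.21")

```text
clock: 1.68
position: [0.4832, 0.1271, 0.3036]
tcp_rot: [0.724, -3.056, -0.0]
contact_force: [0.2, 0.2, 0.2]
grip_width: 0.701
finger_force: 0.0
```

Run:
```python
from h import *
s=arm.get_state();ci=arm.camera_info("wrist");im=arm.snapshot("wrist")
cv2.imwrite("pics/w1.png",im[:,:,::-1])
print(s["clock"],s["position"],s["tcp_rot"],R.from_rotvec(s["tcp_rot"]).as_matrix().round(3))
print(ci)
M=R.from_rotvec(ci["rvec"]).as_matrix();print("cam",-M.T@ci["tvec"])
f=200/np.tan(np.radians(ci["vfov"]/2))
def pr(p):
    q=M@p+ci["tvec"];return (q[:2]/q[2]*f+[ci["cx"],ci["cy"]]).round(0)
print("exp igniter",pr([.485,.124,.09]),"shaft",pr([.481,.004,.0825]))
```

```text
1.6833 [0.4832231  0.12712394 0.30356447] [ 7.23570827e-01 -3.05609346e+00 -3.89480860e-04] [[-0.894 -0.448 -0.001]
 [-0.448  0.894  0.   ]
 [ 0.001  0.    -1.   ]]
{'vfov': 66.11413263034368, 'cx': 314.9750476600117, 'cy': 202.91546096929477, 'rvec': array([-1.56307911, -2.53031965, -0.35797159]), 'tvec': array([ 0.1030343 , -0.50512387,  0.2425551 ])}
cam [0.42035543 0.09476033 0.37272102]
exp igniter [312. 192.] shaft [197. 130.]
```

View pics/w1.png

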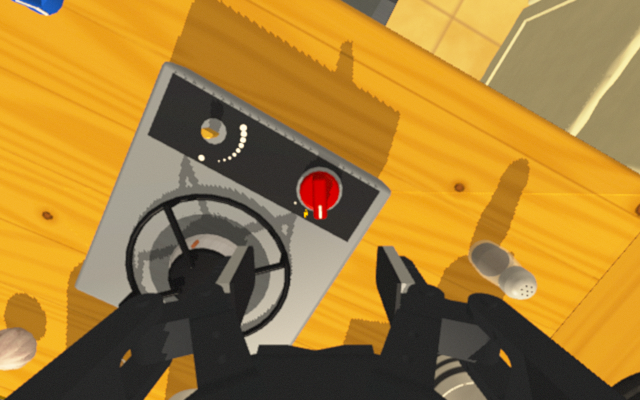

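The wrist view shows the igniter skirt at (320,189) with its wing vertical in the image, so the tool is aligned with it. The shaft is at (213,130), the off dot at (201,157) and the salt shaker at (503,270), clear of the fingers.

```bash
cat > m.py <<'E'
from h import *
import sys
def red(im):
    i=im.astype(int);m=(i[...,0]>110)&(i[...,1]<60)&(i[...,2]<60)
    return max(cents(im,m,50),key=lambda c:c[1][4])
E
python3 - <<'E'
from m import *
im=cv2.imread("pics/w1.png")[:,:,::-1];ci=arm.camera_info("wrist")
c,s,m=red(im);print(c,s)
for z in(.07,.08,.1):print(z,ray(ci,319.5,189,z),ray(ci,320,217,z))
d=ray(ci,201,157.5,.062);print("dot",d)
i=im.astype(int);w=(i.min(2)>200);w[:120]=0;w[170:]=0;w[:,:190]=0;w[:,260:]=0
print([(a.round(1),b[4]) for a,b,_ in cents(im,w,4)])
for n,(u,v) in dict(fr=(165,63),fl=(389,191)).items():print(n,ray(ci,u,v,.062))
for y in range(150,225,4):print(y,[tuple(im[y,x]) for x in (312,320,328)])
E
```

```text
[319.02839117 191.65299685] [ 300  171   39   49 1268]
0.07 [0.4829537  0.13196427 0.07      ] [0.50938227 0.14594317 0.07      ]
0.08 [0.48088379 0.13074419 0.08      ] [0.50643955 0.14426143 0.08      ]
0.1 [0.47674397 0.12830402 0.1       ] [0.50055412 0.14089795 0.1       ]
dot [0.50908622 0.01127885 0.062     ]
[(array([243.1, 130. ]), np.int32(47)), (array([242.5, 139.5]), np.int32(16)), (array([240.6, 144.9]), np.int32(11)), (array([237.9, 150.1]), np.int32(8)), (array([234., 154.]), np.int32(5)), (array([200.9, 157.4]), np.int32(17))]
fr [ 0.44164545 -0.04993021  0.062     ]
fl [0.45408091 0.19859373 0.062     ]
150 [(np.uint8(156), np.uint8(151), np.uint8(137)), (np.uint8(119), np.uint8(115), np.uint8(106)), (np.uint8(125), np.uint8(106), np.uint8(85))]
154 [(np.uint8(49), np.uint8(46), np.uint8(42)), (np.uint8(118), np.uint8(115), np.uint8(105)), (np.uint8(117), np.uint8(112), np.uint8(103))]
158 [(np.uint8(53), np.uint8(48), np.uint8(42)), (np.uint8(39), np.uint8(39), np.uint8(35)), (np.uint8(117), np.uint8(115), np.uint8(105))]
162 [(np.uint8(35), np.uint8(33), np.uint8(3
[... 1446 characters left out ...]
))]
206 [(np.uint8(213), np.uint8(13), np.uint8(0)), (np.uint8(248), np.uint8(224), np.uint8(187)), (np.uint8(224), np.uint8(0), np.uint8(0))]
210 [(np.uint8(149), np.uint8(94), np.uint8(85)), (np.uint8(253), np.uint8(245), np.uint8(215)), (np.uint8(87), np.uint8(78), np.uint8(70))]
214 [(np.uint8(58), np.uint8(45), np.uint8(44)), (np.uint8(254), np.uint8(255), np.uint8(238)), (np.uint8(54), np.uint8(48), np.uint8(43))]
218 [(np.uint8(49), np.uint8(50), np.uint8(45)), (np.uint8(227), np.uint8(160), np.uint8(134)), (np.uint8(53), np.uint8(52), np.uint8(47))]
222 [(np.uint8(72), np.uint8(67), np.uint8(61)), (np.uint8(54), np.uint8(52), np.uint8(47)), (np.uint8(52), np.uint8(50), np.uint8(44))]
```

Emit:
carry_out(rows="-0.1 0.2 3 -0.02;-0.25 0.4 6 -0.04;-0.25 0.4 9 -0.04;-0.25 0.4 11 -0.04;-0.25 0.4 11 -0.04", grip=4.5)

```text
clock: 2.15
position: [0.4812, 0.1325, 0.1904]
tcp_rot: [0.787, -3.033, -0.003]
contact_force: [0.8, 0.5, 0.2]
grip_width: 0.528
finger_force: 0.0
```

Run:
```python
from m import *
s=arm.get_state();ci=arm.camera_info("wrist");im=arm.snapshot("wrist")
cv2.imwrite("pics/w2.png",im[:,:,::-1]);print(s["position"],s["tcp_rot"])
M=R.from_rotvec(ci["rvec"]).as_matrix();f=200/np.tan(np.radians(ci["vfov"]/2))
q=M@np.array([.4835,.132,.102])+ci["tvec"];print((q[:2]/q[2]*f+[ci["cx"],ci["cy"]]).round(0))
c,b,m=red(im);print(c,b)
```

```text
[0.48123545 0.13249403 0.19044773] [ 7.86734546e-01 -3.03268761e+00 -2.74512204e-03]
[313. 251.]
[311.75620484 235.23688344] [ 282  202   61   80 3183]
```

View pics/w2.png

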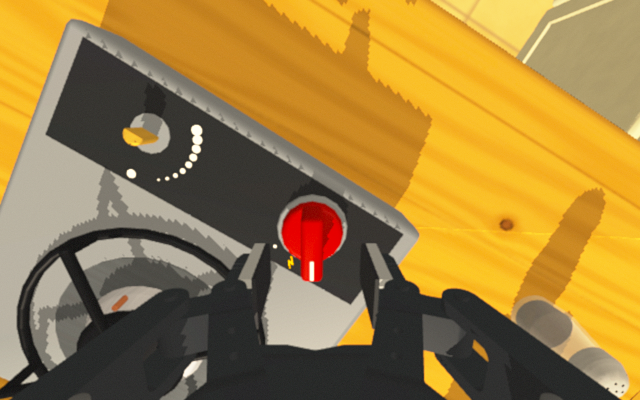

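The closer wrist view shows the wing between the fingers at (312,248), where I predicted it. I go down and grip.

Emit:
carry_out(rows="-0.2 -0.1 1.5 0;-0.2 -0.1 3 0;-0.2 -0.1 3.8 0;-0.2 -0.1 3.8 0")

```text
clock: 2.53
position: [0.486, 0.1323, 0.1558]
tcp_rot: [0.789, -3.04, -0.0]
contact_force: [0.1, -0.3, 0.6]
grip_width: 0.526
finger_force: 0.0
```

Emit:
carry_out(rows="0 0 0 0;0 0 0 0;0 0 0 0;0 0 0 0;0 0 0 0", grip=0.8, force=25)

```text
clock: 2.95
position: [0.4862, 0.133, 0.1572]
tcp_rot: [-0.786, 3.04, 0.002]
contact_force: [-0.8, 4.8, 5.6]
grip_width: 0.142
finger_force: 28.3
```

Emit:
carry_out(rows="0 -0.05 -0.2 0.12;0 -0.05 -0.2 0.24;0 -0.05 -0.2 0.36;0 -0.05 -0.2 0.48;0 -0.05 -0.2 0.6")

```text
clock: 3.37
position: [0.4863, 0.1325, 0.1573]
tcp_rot: [-0.154, -3.138, -0.002]
contact_force: [1.1, 4.5, -11.1]
grip_width: 0.142
finger_force: 27.1
```

Emit:
carry_out(rows="0 0 0 0.12;0 0 0 0.24;0 0 0 0.36;0 0 0 0.45;0 0 0 0.52")

```text
clock: 3.78
position: [0.4862, 0.1321, 0.1573]
tcp_rot: [-0.952, -2.993, -0.001]
contact_force: [0.4, 4.1, -9.1]
grip_width: 0.143
finger_force: 28.1
```

Emit:
carry_out(rows="0 0 0 0.03;0 0 0 0.06;0 0 0 0.06;0 0 0 0.06")

```text
clock: 4.12
position: [0.4861, 0.1322, 0.1574]
tcp_rot: [-1.028, -2.968, 0.001]
contact_force: [1.6, 4.9, -11.4]
grip_width: 0.142
finger_force: 44.8
```

Run:
```python
from m import *
s=arm.get_state();print({k:np.round(v,3) for k,v in s.items()})
im=arm.snapshot("wrist");cv2.imwrite("pics/w3.png",im[:,:,::-1])
```

```text
{'clock': np.float64(4.117), 'joint_positions': array([ 4.400e-02,  6.050e-01,  1.858e+00, -1.000e-03,  6.800e-01,
       -8.600e-01]), 'joint_velocities': array([-0.002, -0.001,  0.001, -0.   ,  0.001,  0.005]), 'joint_efforts': array([-3.4560e+00, -4.3405e+01, -9.4300e+00,  3.4000e-02,  4.0600e-01,
        1.2080e+00]), 'position': array([0.486, 0.132, 0.157]), 'tcp_rot': array([-1.028e+00, -2.968e+00,  1.000e-03]), 'contact_force': array([  1.609,   4.902, -11.405]), 'wrist_torque': array([ 0.87 , -0.186,  1.197]), 'finger_force': np.float64(44.755), 'grip_width': np.float64(0.142)}
```

View pics/w3.png

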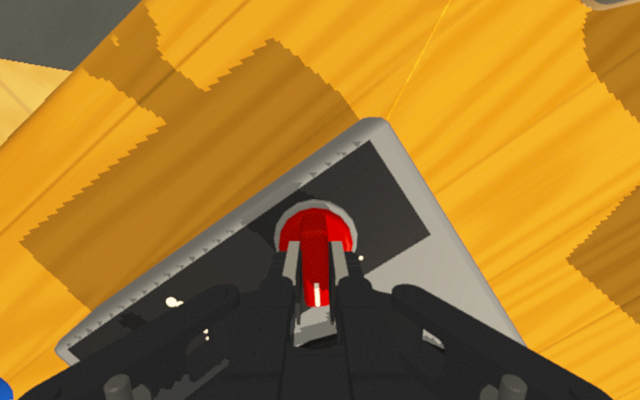

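The wrist view shows the wing held squarely between the pads at (316,270). The tool has turned 1.17 rad and reads a wrist torque of 1.2 N m, so the igniter is at its stop. I release and lift.

Emit:
carry_out(rows="0 0 0 0;0 0 0 0;0 0 -1.5 0;0 0 -4.5 0;0 0 -8 0", grip=7)

```text
clock: 4.58
position: [0.4857, 0.1309, 0.238]
tcp_rot: [-1.037, -2.963, 0.003]
contact_force: [0.1, -0.4, -0.5]
grip_width: 0.816
finger_force: 0.0
```

Emit:
carry_out(rows="0 0 -3 0;0 0 -4 0;0 0 -4 0;0 0 -4 0;0 0 -4 0")

```text
clock: 5.0
position: [0.4858, 0.1313, 0.2773]
tcp_rot: [-1.036, -2.965, 0.001]
contact_force: [-1.2, -0.7, -0.4]
grip_width: 0.817
finger_force: 0.0
```

Run:
```python
from m import *
s=arm.get_state();print(s["clock"],s["position"],s["tcp_rot"],s["contact_force"])
im=arm.snapshot("top");cv2.imwrite("pics/t2.png",im[:,:,::-1])
ci=arm.camera_info("wrist");im=arm.snapshot("wrist");cv2.imwrite("pics/w4.png",im[:,:,::-1])
c,b,m=red(im);ys,xs=np.nonzero(m);p=np.array([ray(ci,x,y,.09)[:2] for x,y in zip(xs,ys)])
print(c,b);i=im.astype(int)
w=(i.min(2)>200)
print([(a.round(1),t[4],ray(ci,*a,.062).round(4)) for a,t,_ in cents(im,w,6) if t[4]<300])
print("knob shift target",to_tool([.449,-.308,.30]))
```

```text
5.0 [0.48581519 0.13128255 0.27734645] [-1.03626614e+00 -2.96462655e+00  1.15566962e-03] [-1.15406186 -0.67555879 -0.44423233]
[316.94914135 192.04293263] [ 294  170   47   45 1514]
[(array([329.5, 206.5]), np.int32(14), array([0.5056, 0.1322, 0.062 ])), (array([229.4, 232.4]), np.int32(37), array([0.465 , 0.0383, 0.062 ])), (array([237.8, 237. ]), np.int32(10), array([0.4738, 0.0416, 0.062 ])), (array([242., 241.]), np.int32(9), array([0.4796, 0.0419, 0.062 ])), (array([378.2, 311.8]), np.int32(108), array([0.6309, 0.1009, 0.062 ])), (array([386.6, 327.8]), np.int32(18), array([0.653 , 0.0962, 0.062 ])), (array([ 66.5, 334.8]), np.int32(11), array([ 0.4418, -0.1835,  0.062 ]))]
knob shift target [-24.49 -36.67  -2.31]
```

View pics/w4.png

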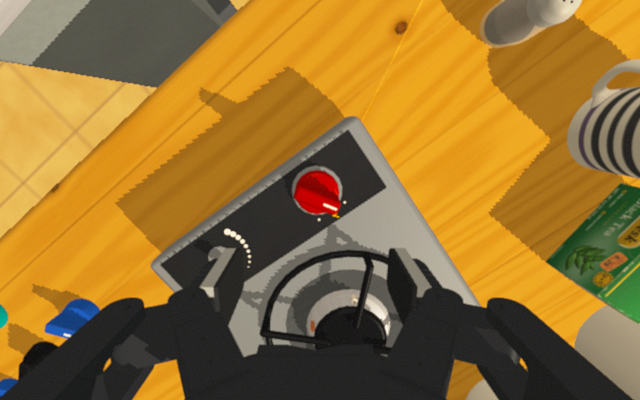

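The igniter has sprung back: its wing and white line have turned to (330,210), its rest direction. Now over to the black knob.

Emit:
carry_out(rows="-2 -3 0 0;-4 -6 0 0;-6 -9 0 0;-8 -12 0 0;-10.2 -15.2 0 0")

```text
clock: 5.52
position: [0.4706, -0.0518, 0.2767]
tcp_rot: [-1.033, -2.964, -0.0]
contact_force: [0.6, -0.3, 0.3]
grip_width: 0.821
finger_force: 0.0
```

Emit:
carry_out(rows="-2 -3 0 0;-4 -6 0 0;-6 -9 0 0;-8 -12 0 0;-10.2 -15.2 0 0")

```text
clock: 5.93
position: [0.4558, -0.2344, 0.2765]
tcp_rot: [-1.035, -2.963, -0.002]
contact_force: [1.3, 0.3, 0.4]
grip_width: 0.82
finger_force: 0.0
```

Emit:
carry_out(rows="-2 -3 0 0.1;-4.1 -6.2 0 0.2;-4.1 -6.2 0 0.33;-4.1 -6.2 0 0.33;-4.1 -6.2 0 0.33", grip=5.5)

```text
clock: 6.35
position: [0.4495, -0.3069, 0.2764]
tcp_rot: [-1.505, -2.754, -0.002]
contact_force: [0.8, 0.3, 0.2]
grip_width: 0.648
finger_force: 0.0
```

Run:
```python
from m import *
s=arm.get_state();print(s["clock"],s["position"],s["tcp_rot"],s["contact_force"])
ci=arm.camera_info("wrist");im=arm.snapshot("wrist");cv2.imwrite("pics/w5.png",im[:,:,::-1])
M=R.from_rotvec(ci["rvec"]).as_matrix();f=200/np.tan(np.radians(ci["vfov"]/2))
q=M@np.array([.449,-.308,.016])+ci["tvec"];print((q[:2]/q[2]*f+[ci["cx"],ci["cy"]]).round(0))
```

```text
6.35 [ 0.44954842 -0.30690636  0.27641002] [-1.50461220e+00 -2.75368135e+00 -2.22109987e-03] [0.82953554 0.29586357 0.20042414]
[314. 182.]
```

View pics/w5.png

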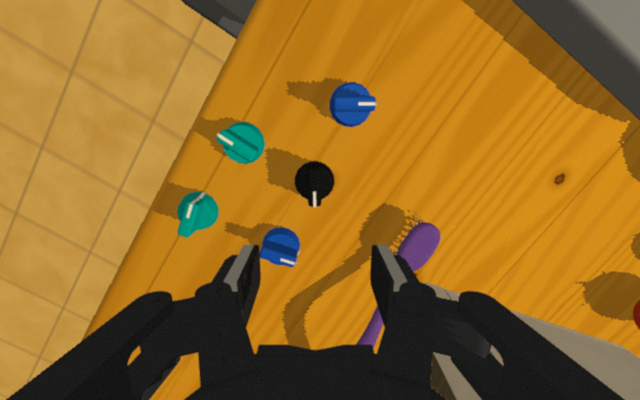

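The wrist view shows the black knob at (314,180) with its pointer straight down in the image, so the tool lines up with its wing. The blue and turquoise knobs and the brush at (420,240) are clear of the fingers.

Run:
```python
from m import *
im=cv2.imread("pics/w5.png")[:,:,::-1];ci=arm.camera_info("wrist");i=im.astype(int)
s=arm.get_state();T=R.from_rotvec(s["tcp_rot"]);x=T.apply([1,0,0]);print("toolyaw",np.arctan2(x[1],x[0]))
k=np.zeros(i.shape[:2],bool);k[150:215,290:340]=1
c,b,m=max(cents(im,k&(i.max(2)<50),20),key=lambda t:t[1][4]);print(c,b)
P=cv2.findContours(m.astype(np.uint8),0,2)[0][0];print("circ",cv2.minEnclosingCircle(P),"upper",[(y,np.nonzero(m[y])[0][[0,-1]]) for y in range(162,206,4)])
w=k&(i.min(2)>150);ys,xs=np.nonzero(w);q=np.array([ray(ci,a,e,.038)[:2] for a,e in zip(xs,ys)])
vx,vy,x0,y0=cv2.fitLine(q.astype(np.float32),2,0,.01,.01).ravel();print("pointer",xs.min(),xs.max(),ys.min(),ys.max(),"yaw",np.arctan2(vy,vx),q.mean(0))
print("tip",ray(ci,xs[ys==ys.max()].mean(),ys.max()+.5,.038))
print("c",ray(ci,314,180,.016))
for u,v in((400,235),(415,222),(300,243),(262,245)):print(u,v,to_tool(ray(ci,u,v,.04)))
```

```text
toolyaw 2.142693155298371
[313.86089239 180.60367454] [ 295  162   39   44 1143]
circ ((313.5, 183.5), 21.96598243713379) upper [(162, array([309, 318])), (166, array([302, 325])), (170, array([298, 329])), (174, array([296, 331])), (178, array([295, 332])), (182, array([295, 333])), (186, array([296, 332])), (190, array([297, 330])), (194, array([301, 327])), (198, array([307, 321])), (202, array([309, 320]))]
pointer 313 315 192 206 yaw -0.93878144 [ 0.4566741  -0.31924467]
tip [ 0.46069958 -0.32511587  0.038     ]
c [ 0.44741451 -0.30549101  0.016     ]
400 235 [-5.38  9.03 23.65]
415 222 [-3.92 10.5  23.65]
300 243 [-6.3  -1.65 23.65]
262 245 [-6.53 -5.75 23.65]
```

Emit:
carry_out(rows="0 0 3 0;0.1 -0.1 7 0;0.1 -0.1 10.5 0;0.1 -0.1 14 0;0.1 -0.1 15 0", grip=4.5)

```text
clock: 6.82
position: [0.4471, -0.3033, 0.1235]
tcp_rot: [-1.498, -2.75, -0.005]
contact_force: [-0.7, 0.2, -0.0]
grip_width: 0.531
finger_force: 0.0
```

Emit:
carry_out(rows="0 0 1 0;0 0 2 0;0 0 3 0;0 0 3.5 0;0 0 3.5 0")

```text
clock: 7.23
position: [0.4491, -0.307, 0.0928]
tcp_rot: [1.508, 2.756, -0.0]
contact_force: [-0.7, -0.2, 0.5]
grip_width: 0.529
finger_force: 0.0
```

Emit:
carry_out(rows="0 0 0 0;0 0 0 0;0 0 0 0;0 0 0 0;0 0 0 0", grip=0.8, force=50)

```text
clock: 7.65
position: [0.4493, -0.3075, 0.0939]
tcp_rot: [1.508, 2.754, -0.001]
contact_force: [0.4, 0.2, 5.5]
grip_width: 0.149
finger_force: 51.2
```

The knob is gripped with the pads seated on its skirt. I lift it and carry it over the hob, just behind the shaft.

Emit:
carry_out(rows="0 0 -2 0;0 0 -5 0;0 0 -9 0;0 0 -13 0;0 0 -16 0")

```text
clock: 8.07
position: [0.4491, -0.3071, 0.2556]
tcp_rot: [1.508, 2.754, -0.001]
contact_force: [1.0, -0.2, -0.3]
grip_width: 0.153
finger_force: 50.3
```

Emit:
carry_out(rows="2 2 0 0;4 4 0 0;6.5 6.5 0 0;9 9 0 0;11.5 11.6 0 0")

```text
clock: 8.48
position: [0.4843, -0.1462, 0.2529]
tcp_rot: [-1.51, -2.754, -0.0]
contact_force: [0.2, 0.2, -0.9]
grip_width: 0.147
finger_force: 50.3
```

Emit:
carry_out(rows="2.5 2.5 0 -0.1;5 5 0 -0.2;7.5 7.5 0 -0.3;10 10 0 -0.4;11.5 11.6 0 -0.5")

```text
clock: 8.9
position: [0.52, 0.0149, 0.2527]
tcp_rot: [-0.77, -3.045, -0.001]
contact_force: [-0.8, 0.3, -1.2]
grip_width: 0.148
finger_force: 50.3
```

Emit:
carry_out(rows="0 0 0 -0.1;0 0 0 -0.2;0 0 0 -0.32;0 0 0 -0.44;0 0 0 -0.44")

```text
clock: 9.32
position: [0.52, 0.012, 0.2526]
tcp_rot: [-0.094, -3.139, -0.0]
contact_force: [0.7, 0.8, -2.0]
grip_width: 0.15
finger_force: 50.3
```

Run:
```python
from m import *
s=arm.get_state();print(s["clock"],s["position"],s["tcp_rot"],s["contact_force"],s["finger_force"])
x=R.from_rotvec(s["tcp_rot"]).apply([1,0,0]);print("yaw",np.arctan2(x[1],x[0]))
ci=arm.camera_info("wrist");im=arm.snapshot("wrist");cv2.imwrite("pics/w6.png",im[:,:,::-1])
i=im.astype(int);print([(a.round(1),t[4],ray(ci,*a,.062).round(4)) for a,t,_ in cents(im,i.min(2)>200,6) if t[4]<300])
c,b,m=red(im);print(c,b)
```

```text
9.3167 [0.5200361  0.01200786 0.25263479] [-9.35874659e-02 -3.13923211e+00 -2.27203914e-04] [ 0.6561531   0.77751062 -2.01147208] 50.29190003871918
yaw 3.0819859322248155
[(array([ 72.2, 130.5]), np.int32(146), array([ 0.4503, -0.1846,  0.062 ])), (array([344.7, 135. ]), np.int32(109), array([0.4675, 0.0392, 0.062 ])), (array([348.5, 149.8]), np.int32(20), array([0.4798, 0.042 , 0.062 ])), (array([347.6, 156.6]), np.int32(13), array([0.4855, 0.041 , 0.062 ])), (array([345.6, 163.5]), np.int32(11), array([0.4912, 0.0392, 0.062 ])), (array([486.4, 169.8]), np.int32(41), array([0.5039, 0.159 , 0.062 ])), (array([313.5, 185.8]), np.int32(28), array([0.5089, 0.0108, 0.062 ])), (array([412. , 277.7]), np.int32(7), array([0.6034, 0.0983, 0.062 ])), (array([415.6, 282.2]), np.int32(8), array([0.6085, 0.1019, 0.062 ])), (array([315., 299.]), np.int32(213), array([0.6208, 0.0053, 0.062 ]))]
[463.17460987 152.72121468] [ 434  126   62   56 2371]
```

View pics/w6.png

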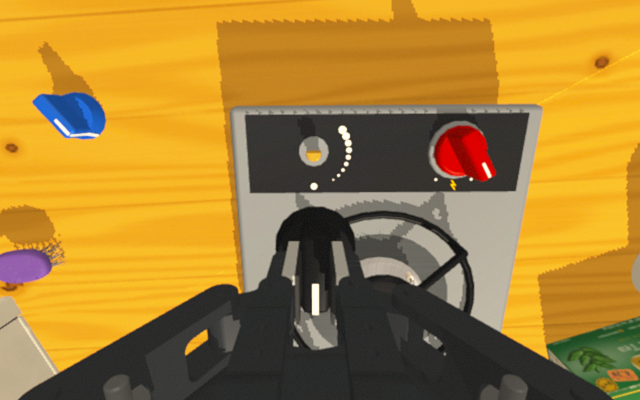

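The wrist view shows the off dot at (313.5,186), the brass shaft at about (314,155), and the held knob at (315,250) with its pointer straight along the tool x axis. The rest is measured numerically.

Run:
```python
from m import *
im=cv2.imread("pics/w6.png")[:,:,::-1];ci=arm.camera_info("wrist");i=im.astype(int);s=arm.get_state()
h=cv2.cvtColor(im,cv2.COLOR_RGB2HSV).astype(int)
k=np.zeros(i.shape[:2],bool);k[140:170,298:332]=1
for y in range(144,164,2):print(y,[tuple(map(int,im[y,x])) for x in (306,310,314,318,322)])
for c,b,m in cents(im,k&(h[...,1]>110)&(h[...,2]>90),8):
    x,y,w,l,a=b;print("brass",c,b,"flat",ray(ci,x+w/2-.5,y-.5,.0825),"back",ray(ci,x+w/2-.5,y+l-.5,.0825),"L/R",ray(ci,x-.5,y,.0825)[1],ray(ci,x+w-.5,y,.0825)[1])
# strip back edge
e=[];
g=i.sum(2)
for u in list(range(260,305,5))+list(range(325,420,5)):
    col=g[180:200,u];j=180+np.argmax(np.diff(col)>120);e.append(ray(ci,u,j+.5,.062)[:2]) if (np.diff(col)>120).any() else 0
e=np.array(e);p=np.polyfit(e[:,1],e[:,0],1);print("hob yaw from edge",-p[0],len(e))
# knob: near edge & pointer
kn=i.max(2)<45
print("col315 dark rows",[v for v in range(195,230) if kn[v,315]][:2],"row240",[(u) for u in range(260,372) if kn[240,u]][::200],)
P=np.zeros(k.shape,bool);P[270:330,300:330]=1
c,b,m=max(cents(im,P&(i.min(2)>170),20),key=lambda t:t[1][4]);print("ptr",c,b)
for v in range(300,330,3):print(v,im[v,315],end=" ")
zt=s["position"][2]-.056
print("\ntip tool",to_tool(ray(ci,315,b[1]+b[3]-.5,zt)),"in",to_tool(ray(ci,315,b[1]-.5,zt)))
for v in (206,207,208,209):print("foot",v,to_tool(ray(ci,315,v,zt-.038)),to_tool(ray(ci,315,v,zt-.022)))
```

```text
144 [(127, 122, 114), (126, 124, 113), (127, 123, 114), (159, 156, 143), (183, 179, 166)]
146 [(143, 140, 129), (127, 123, 113), (128, 124, 113), (159, 153, 142), (182, 176, 162)]
148 [(158, 153, 141), (126, 122, 114), (125, 122, 111), (129, 125, 115), (184, 178, 163)]
150 [(167, 153, 132), (151, 122, 81), (154, 123, 82), (153, 122, 76), (185, 175, 162)]
152 [(184, 150, 101), (187, 135, 33), (190, 136, 37), (190, 135, 35), (181, 175, 161)]
154 [(209, 158, 84), (243, 188, 50), (246, 192, 49), (243, 188, 44), (182, 177, 161)]
156 [(189, 154, 110), (245, 192, 54), (245, 193, 51), (243, 186, 47), (181, 176, 161)]
158 [(180, 168, 149), (242, 188, 48), (244, 190, 52), (249, 198, 54), (181, 175, 160)]
160 [(183, 178, 163), (229, 179, 95), (241, 183, 48), (213, 180, 140), (184, 178, 162)]
162 [(182, 177, 162), (181, 177, 161), (191, 175, 148), (180, 177, 161), (165, 159, 144)]
brass [313.22       154.88666667] [306 150  15  12 150] flat [0.47566191 0.01260489 0.0825    ] back [0.48491797 0.01198644 0.0825    ] L/R 0.0068011115659833265 0.018357947425327807
hob yaw from edge -0.05803080800513864 28
col315 dark rows [208, 209] row240 [277]
ptr [314.98611111 299.06944444] [312 284   7  31 216]
300 [255 254 245] 303 [255 254 245] 306 [255 254 244] 309 [255 254 244] 312 [255 254 245] 315 [177 165 141] 318 [114 111 101] 321 [117 111 103] 324 [110 109 100] 327 [145 141 129] 
tip tool [-2.06 -0.08  5.6 ] in [-0.41 -0.08  5.6 ]
foot 206 [ 2.15 -0.07  9.4 ] [ 2.63 -0.07  7.8 ]
foot 207 [ 2.1  -0.07  9.4 ] [ 2.58 -0.07  7.8 ]
foot 208 [ 2.04 -0.07  9.4 ] [ 2.53 -0.07  7.8 ]
foot 209 [ 1.98 -0.07  9.4 ] [ 2.48 -0.07  7.8 ]
```

Emit:
carry_out(rows="1.5 0.1 0 0;3 0.3 1.5 0;4.2 0.36 3 0;4.2 0.36 5 0;4.2 0.36 6.2 0", force=80)

```text
clock: 9.78
position: [0.4772, 0.0181, 0.1898]
tcp_rot: [-0.103, -3.137, -0.001]
contact_force: [0.8, 0.0, -1.8]
grip_width: 0.137
finger_force: 83.1
```

Emit:
carry_out(rows="0 0 0 0;0 0 0 0;0 0 0 0")

```text
clock: 10.03
position: [0.4794, 0.0178, 0.1914]
tcp_rot: [0.099, 3.139, -0.0]
contact_force: [0.4, 0.0, -1.8]
grip_width: 0.137
finger_force: 83.1
```

Run:
```python
from m import *
s=arm.get_state();print(s["clock"],s["position"],s["tcp_rot"],s["contact_force"],s["finger_force"])
print("shift to align TCP",to_tool([.4775,.0131,.18]))
ci=arm.camera_info("wrist");im=arm.snapshot("wrist");i=im.astype(int)
P=np.zeros(i.shape[:2],bool);P[270:330,300:330]=1
c,b,m=max(cents(im,P&(i.min(2)>170),20),key=lambda t:t[1][4]);print("ptr",c,b)
ys,xs=np.nonzero(m);print("tilt",np.polyfit(ys,xs,1))
```

```text
10.0333 [0.4793734  0.01776982 0.19143549] [ 9.93523613e-02  3.13885924e+00 -2.94861321e-04] [ 0.37446883  0.04006275 -1.8422881 ] 83.11595320701599
shift to align TCP [ 0.16 -0.48  1.14]
ptr [315. 299.] [312 284   7  31 217]
tilt [1.60312531e-15 3.15000000e+02]
```

Emit:
carry_out(rows="0.16 -0.48 0 0;0.16 -0.48 0.5 0;0.16 -0.48 1 0;0.16 -0.48 1 0;0.16 -0.48 1 0")

```text
clock: 10.5
position: [0.4767, 0.0133, 0.1806]
tcp_rot: [-0.098, -3.139, -0.0]
contact_force: [-0.1, 0.4, -2.4]
grip_width: 0.135
finger_force: 83.1
```

Run:
```python
from m import *
s=arm.get_state();print(s["position"],s["tcp_rot"],s["contact_force"])
print("shift to align TCP",to_tool([.4775,.0132,.18]))
ci=arm.camera_info("wrist");im=arm.snapshot("wrist");i=im.astype(int)
print([(a.round(1),t[4],ray(ci,*a,.062).round(4)) for a,t,_ in cents(im,i.min(2)>200,6) if t[4]<300])
```

```text
[0.47666364 0.01326149 0.18057137] [-9.75923854e-02 -3.13913995e+00 -3.29305973e-04] [-0.14621833  0.36423542 -2.42800555]
shift to align TCP [-0.08 -0.    0.06]
[(array([  3. , 199.4]), np.int32(42), array([ 0.4455, -0.1832,  0.062 ])), (array([ 29.8, 198.4]), np.int32(102), array([ 0.4459, -0.1662,  0.062 ])), (array([355.4, 211. ]), np.int32(180), array([0.4673, 0.0391, 0.062 ])), (array([360. , 228.8]), np.int32(35), array([0.4797, 0.0418, 0.062 ])), (array([359.2, 237.3]), np.int32(26), array([0.4856, 0.0411, 0.062 ])), (array([356.6, 245. ]), np.int32(17), array([0.4909, 0.0393, 0.062 ])), (array([471. , 263.3]), np.int32(7), array([0.5092, 0.1159, 0.062 ])), (array([548. , 271.5]), np.int32(73), array([0.5187, 0.1686, 0.062 ])), (array([315. , 299.1]), np.int32(215), array([0.5301, 0.0092, 0.062 ]))]
```

Emit:
carry_out(rows="-0.08 0 0.3 0;-0.08 0 0.6 0;-0.08 0 0.9 0;-0.08 0 0.9 0")

```text
clock: 10.88
position: [0.4774, 0.0133, 0.1713]
tcp_rot: [-0.097, -3.139, -0.0]
contact_force: [0.3, 0.2, -1.3]
grip_width: 0.139
finger_force: 83.1
```

Emit:
carry_out(rows="0 0 0.3 0;0 0 0.6 0;0 0 0.8 0;0 0 0.8 0")

```text
clock: 11.22
position: [0.4774, 0.0133, 0.1634]
tcp_rot: [-0.097, -3.139, -0.0]
contact_force: [-0.2, -1.1, -1.0]
grip_width: 0.135
finger_force: 83.1
```

Emit:
carry_out(rows="0 0 0.1 0;0 0 0.2 0;0 0 0.2 0;0 0 0.2 0")

```text
clock: 11.55
position: [0.4777, 0.0132, 0.1622]
tcp_rot: [0.097, 3.14, -0.0]
contact_force: [-1.0, 0.3, 3.8]
grip_width: 0.143
finger_force: 83.6
```

Emit:
carry_out(rows="0 0 0.1 0;0 0 0.2 0;0 0 0.2 0;0 0 0.2 0")

```text
clock: 11.88
position: [0.4777, 0.0132, 0.1601]
tcp_rot: [0.097, 3.14, -0.0]
contact_force: [-0.3, 0.8, 5.1]
grip_width: 0.138
finger_force: 83.9
```

Emit:
carry_out(rows="0 0 0.1 0;0 0 0.2 0;0 0 0.2 0;0 0 0.2 0")

```text
clock: 12.22
position: [0.4777, 0.0132, 0.1582]
tcp_rot: [0.097, 3.14, -0.0]
contact_force: [-2.0, -0.2, 7.1]
grip_width: 0.136
finger_force: 84.1
```

The spring is engaged at TCP height 0.1625. I press on to the bottom stop.

Emit:
carry_out(rows="0 0 0.1 0;0 0 0.15 0;0 0 0.15 0;0 0 0.15 0")

```text
clock: 12.55
position: [0.4777, 0.0132, 0.1578]
tcp_rot: [0.097, 3.139, -0.0]
contact_force: [-4.3, 0.7, 17.0]
grip_width: 0.141
finger_force: 85.9
```

Emit:
carry_out(rows="0 0 0.1 0;0 0 0.1 0;0 0 0.1 0")

```text
clock: 12.8
position: [0.4777, 0.0132, 0.1577]
tcp_rot: [0.097, 3.139, -0.001]
contact_force: [-5.5, 0.6, 24.3]
grip_width: 0.138
finger_force: 87.0
```

The hard stop is at 0.1577, where I predicted the pressed knob would sit. The push is now 24 N, so I hand in.

Run:
```python
from m import *
print(arm.job_done())
```

```text
the job is handed in; nothing more can be done
None
```

I handed the job in at about 12.8 s on the robot's clock: the igniter was twisted to its stop and sprang back, and the black knob is fully home on the D-shaft, lined up to the off dot and held pressed against the bottom stop with about 24 N; no verdict came back.

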